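Sort the coil plungers by length and lock the tray

ROBOT

A 6-joint arm with a two-finger parallel gripper is mounted at the origin on the work surface. World frame = base frame: x ahead of the robot, y to its left, z up, the work surface at z = 0. Lengths are in m, angles in rad, forces in N, time in s.
With the tool pointing down it reaches from about 0.375 to 0.9 m from the base axis. Payload 3.1 kg.
Tool frame: the origin (TCP) lies at the very end of the fingers, on their centre line; the grasp point (between the pads) lies 19 mm behind it; z points along the fingers, y is the line along which they close (so a half turn about z gives the same grasp; the last joint's range is limited). The gripper opens to 85 mm and grips with 20 to 120 N. Pads are 22 mm wide; open, the fingers measure 114 mm over their backs; the gripper's body (76 mm by 85 mm) begins 54 mm behind the grasp point. The pads swing forward as they close: fully open they stand 13 mm farther back than shut.
Start: joints at [-1.488, 0.527, 1.433, -0, 1.181, -0.178], TCP at [0.162, -0.604, 0.231] pointing down, gripper open.
Joint ranges: [-3.08, 3.08], [-0.75, 2.2], [0.22, 2.44], [-1.43, 4.57], [0, 2.65], [-2.85, 2.85]. Speed limits (rad/s): [2.79, 2.79, 3.14, 3.14, 3.14, 3.14].

INTERFACE

Orientations are given as a unit quaternion [x, y, z, w].
In Python, from station import telemetry, snapshot, ticket gives the robot as it stands.
- The arm moves only by the tool move_arm, never from a script. Its argument "commands" is text: rows parted by semicolons, each of 7 numbers parted by spaces: the shift along the tool's x, y, z in mm, then the turn, a rotation vector about the tool's x, y, z in degrees, then the opening, from -1 (shut) to 1 (fully open). A call has exactly 5 rows; each row is the pose to reach, as a shift and turn from the pose commanded when the call began, along the tool's axes at that moment; what a row does not reach only later rows make up. A row lasts 1/8 s, in which the tool goes at most 62.5 mm and 10.7 degrees, less where a joint would pass 70% of its speed; a pose out of reach is approached as far as the arm can. A call with a gripper value outside its range is refused whole. The fingers move at their own pace and stop on an object; "grip_force" is the grip in N (left out, the last holds). Time passes only in rows, so rows that repeat a pose let the fingers close, or fill a call up. It gives the time, the measured TCP pose, the force, the opening and the grip force at its end, in the units of the state.
- telemetry.sense(): the state, without advancing time (a new reading comes with each control period).
- snapshot(name): name is "scene" or "top" or "wrist"; returns a dict with "image" (420x560x3 uint8, red, green, blue), "fx", "fy", "cx", "cy" (pixels), "pose" (4x4, takes a point from camera to world coordinates). Camera axes: x right, y down, z forward; pixel columns grow to the right and rows downward; lengths in m; the calibration is good to about 2 mm. A picture is of the moment at which its call begins. There is no depth.
- ticket.sign_off(): hands the job in; it is judged then, once.
The state is a dict: "t": time; "q": joint angles; "qd": joint speeds; "tau": joint torques, N m; "tcp_pos": TCP position; "tool_rot": TCP orientation; "force": force on the tool from outside, world axes, zero at the start; "ft_torque": the same for the moment, N m; "finger_gap": opening from 0.0 (shut) to 1.0 (fully open); "gripper_force": force on a finger pad.
Only numpy, scipy, OpenCV 4.12 (cv2) and the standard library are available. Lean on these libraries where they do the work, as an engineer would, in place of code of your own. Each camera call takes 0.05 s, during which the arm holds its last target. There are 200 camera calls.

TASK

Three loose steel coil plungers on the bench look alike but come in two lengths: find out which each is and lay it in a free cradle of the tray row made for that length, next to the ones already sorted, settled down in the cradle between the spine and the end wall. Then slide the tray's bolt fully home into its keeper so that its tongues lock the plungers in. Leave the flipper bat, the coil bracket and the bulb cover where they are.

Things in the scene. Friction and masses are not known exactly. Their poses are not given: they have to be found in the camera images.
- tray: Wooden plunger tray fixed to the bench, 168 (x) x 190 (y) mm, base 8 mm thick. Origin on the bench below the spine. The spine, 24 mm wide, 34.5 mm high, runs along y from -105 to +85. On its -x side is the short plungers' row, on its +x side the long ones': three cradles each, axes along x, side by side at y = -44, 0, +44 mm. Nothing but the bolt's knob rises above 43 mm.
- plunger_a: One of three loose look-alike steel coil plungers: round bar, 14 mm in diameter, flat ends, slotted and pinned at one end, either 50 or 60 mm long. Which it is is not recorded: gauge it, e.g. end to end between the fingertips, or by eye. 50 to 85 g. Origin at its middle, on its axis (7 mm above the bench when lying); x along its length. May be laid either way round.
- plunger_b: One of three loose look-alike steel coil plungers: round bar, 14 mm in diameter, flat ends, slotted and pinned at one end, either 50 or 60 mm long. Which it is is not recorded: gauge it, e.g. end to end between the fingertips, or by eye. 50 to 85 g. Origin at its middle, on its axis (7 mm above the bench when lying); x along its length. May be laid either way round.
- plunger_c: One of three loose look-alike steel coil plungers: round bar, 14 mm in diameter, flat ends, slotted and pinned at one end, either 50 or 60 mm long. Which it is is not recorded: gauge it, e.g. end to end between the fingertips, or by eye. 50 to 85 g. Origin at its middle, on its axis (7 mm above the bench when lying); x along its length. May be laid either way round.
- sorted_short: A 50 mm long plunger, 14 mm in diameter, already lying in a cradle of the short row. Origin at its middle, x along its length.
- sorted_long: A 60 mm long plunger, 14 mm in diameter, already lying in a cradle of the long row. Origin at its middle, x along its length.
- short_cradle_1 (a point): Cradle of the short row, at x = -39.5, y = -44 mm in the tray's frame: where the middle of a seated 50 mm plunger lies, 25.9 mm above the bench, its axis along the tray's x. 90-degree V notches in two battens (tops 25 mm high, 10 mm wide) at its ends; the 35 mm between them is open down to 8 mm for the fingers. Spine to end wall (27 mm high): 55 mm, so 2.5 mm spare at each end.
- short_cradle_2 (a point): Cradle of the short row, at x = -39.5, y = 0 mm in the tray's frame: where the middle of a seated 50 mm plunger lies, 25.9 mm above the bench, its axis along the tray's x. 90-degree V notches in two battens (tops 25 mm high, 10 mm wide) at its ends; the 35 mm between them is open down to 8 mm for the fingers. Spine to end wall (27 mm high): 55 mm, so 2.5 mm spare at each end.
- short_cradle_3 (a point): Cradle of the short row, at x = -39.5, y = 44 mm in the tray's frame: where the middle of a seated 50 mm plunger lies, 25.9 mm above the bench, its axis along the tray's x. 90-degree V notches in two battens (tops 25 mm high, 10 mm wide) at its ends; the 35 mm between them is open down to 8 mm for the fingers. Spine to end wall (27 mm high): 55 mm, so 2.5 mm spare at each end.
- long_cradle_1 (a point): Cradle of the long row, at x = 44.5, y = -44 mm in the tray's frame: where the middle of a seated 60 mm plunger lies, 25.9 mm above the bench, its axis along the tray's x. 90-degree V notches in two battens (tops 25 mm high, 10 mm wide) at its ends; the 45 mm between them is open down to 8 mm for the fingers. Spine to end wall (27 mm high): 65 mm, so 2.5 mm spare at each end.
- long_cradle_2 (a point): Cradle of the long row, at x = 44.5, y = 0 mm in the tray's frame: where the middle of a seated 60 mm plunger lies, 25.9 mm above the bench, its axis along the tray's x. 90-degree V notches in two battens (tops 25 mm high, 10 mm wide) at its ends; the 45 mm between them is open down to 8 mm for the fingers. Spine to end wall (27 mm high): 65 mm, so 2.5 mm spare at each end.
- long_cradle_3 (a point): Cradle of the long row, at x = 44.5, y = 44 mm in the tray's frame: where the middle of a seated 60 mm plunger lies, 25.9 mm above the bench, its axis along the tray's x. 90-degree V notches in two battens (tops 25 mm high, 10 mm wide) at its ends; the 45 mm between them is open down to 8 mm for the fingers. Spine to end wall (27 mm high): 65 mm, so 2.5 mm spare at each end.
- bolt (a joint): Tray's locking bolt, in m: a flat steel strip in guides on the spine, closing along the tray's +y against 3 N of friction. 0 = open (starts within 4 mm of it): its three 12 mm wide tongues lie midway between cradles. 0.022 = fully home on a stop: nose through the keeper, tongues over the plungers' inner ends. Tongues reach 8 mm past the spine's faces, 35 to 38 mm high, 2 mm above seated plungers.
- bolt_knob (a point): Middle of the bolt's upright round knob, 12 mm in diameter and 24 mm tall (from 38 to 62 mm above the bench), at the tray's -y end (y = -91 mm in the tray's frame when open); moves with the bolt, which closes along the tray's +y.
- vise: Small cast-iron bench vise, fixed, about 185 mm long (x, screw handle at the -x end), 112 mm over its handle (y), 97 mm high, with a steel flipper link clamped upright in its jaws reaching 136 mm high. Origin below its base. Leave alone.
- flipper_bat: Black plastic flipper bat lying flat, 75 mm long (from -13 to +62 mm along x), 26 mm wide, 14 mm thick, its steel shaft standing up to 59 mm at the origin. Leave alone.
- coil_bracket: Brass L-shaped coil bracket, 50 x 45 mm foot, 40 mm high. Origin below the middle of the foot. Leave alone.
- bulb_cover: Green glass bulb cover, 34 mm wide, 32 mm high dome. Origin at the middle of its underside. Leave alone.

How it is judged:
By the outcome, as a careful person would: the job done as asked, in the order asked, and still so for the second after the job is handed in, with the robot touching nothing.
It also fails if it takes over 72 s, if anything falls off the work surface, if the arm or the gripper's body presses on something with over 40 N, if the wrist force passes 120 N, or if a joint passes its speed limit or range.

## Working session

There is one attempt and no reset: what is moved stays moved. The work goes in short steps, Python scripts to look and compute and a tool call to move; the robot and the scene stay as the last step left them, time stands still between calls to the robot, and variables do not carry over. Pictures are saved under pics/ and viewed, at most 10 in all, crops included, and the job is handed in when it is done.

Besides the shell and the picture viewer there is one more tool, called after "Emit:" as name(argument=value, ...) on one line, values as JSON. move_arm: Moves the arm, as the interface text tells. Its arguments: {"type":"object","properties":{"commands":{"type":"string"},"grip_force":{"type":"number"}},"required":["commands"]}

```bash
ls; mkdir -p pics; cat > h.py <<'E'
import numpy as np, cv2
from station import telemetry, snapshot, ticket
def snap(cam,fn):
    s=snapshot(cam); cv2.imwrite('pics/'+fn+'.png',s['image'][:,:,::-1])
    np.savez('pics/'+fn+'.npz',**{k:np.array(v) for k,v in s.items()}); return s
def pt(fn,u,v,z):
    s=np.load('pics/'+fn+'.npz'); P=s['pose']
    d=P[:3,:3]@np.array([(u-s['cx'])/s['fx'],(v-s['cy'])/s['fy'],1.]); o=P[:3,3]
    return o+d*(z-o[2])/d[2]
def px(fn,p):
    s=np.load('pics/'+fn+'.npz'); P=s['pose']; c=P[:3,:3].T@(np.array(p)-P[:3,3])
    return np.array([s['fx']*c[0]/c[2]+s['cx'],s['fy']*c[1]/c[2]+s['cy']])
def crop(fn,u0,v0,u1,v1,k,out):
    i=cv2.imread('pics/'+fn+'.png')[v0:v1,u0:u1]; cv2.imwrite('pics/'+out+'.png',cv2.resize(i,None,fx=k,fy=k,interpolation=cv2.INTER_CUBIC))
E
python3 - <<'E'
from h import *
np.set_printoptions(precision=4,suppress=True)
for c in('top','scene','wrist'):
    s=snap(c,c+'0'); print(c,s['fx'],s['pose'])
print(telemetry.sense())
E
```

```text
pics
top 475.4854675573244 [[-0.022  -0.9896  0.1421  0.4619]
 [-0.9996  0.0239  0.0121 -0.0824]
 [-0.0154 -0.1418 -0.9898  1.0023]
 [ 0.      0.      0.      1.    ]]
scene 502.83539156341686 [[-0.8399  0.3824 -0.3852  0.9631]
 [ 0.5428  0.5952 -0.5926  0.4913]
 [ 0.0027 -0.7068 -0.7074  0.7653]
 [ 0.      0.      0.      1.    ]]
wrist 351.08765140114804 [[ 0.2586 -0.9329 -0.2507  0.2253]
 [-0.966  -0.2504 -0.0645 -0.5854]
 [-0.0026  0.2589 -0.9659  0.3719]
 [ 0.      0.      0.      1.    ]]
{'t': 0.15, 'q': array([-1.4875,  0.5283,  1.4336,  0.    ,  1.1814, -0.1785]), 'qd': array([ 0.001 , -0.0026, -0.0042,  0.0019,  0.    , -0.0001]), 'tau': array([  0.0007, -44.2745, -17.8276,  -0.0003,   0.0056,  -0.    ]), 'tcp_pos': array([ 0.1617, -0.6031,  0.2306]), 'tool_rot': array([ 0.9914,  0.1305,  0.    , -0.0009]), 'force': array([ 0.5509, -0.1351, -0.3262]), 'ft_torque': array([0.0487, 0.0241, 0.0496]), 'gripper_force': 0.0, 'finger_gap': 0.9982289119122109}
```

View pics/top0.png

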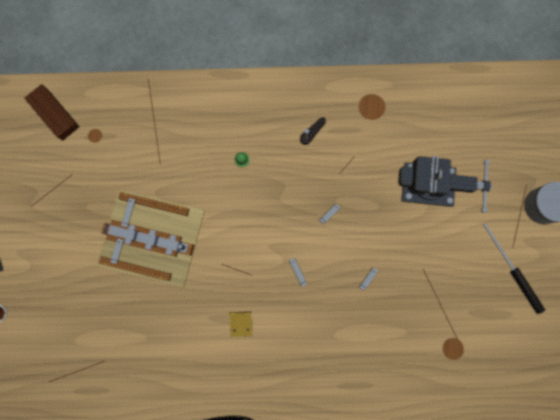

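The top view shows the tray at about (150,238), with its knob at the right end (183,247). The loose plungers are at (331,213), (298,272) and (369,278). The vise is at right, the bat at (313,130), the bulb cover at (242,159) and the bracket at (241,323).

```bash
python3 - <<'E'
from h import *
crop('top0',90,180,215,295,5,'tr')
a=cv2.imread('pics/top0.png')
cv2.imwrite('pics/pl.png',np.hstack([cv2.resize(a[v-25:v+25,u-20:u+20],None,fx=5,fy=5,interpolation=cv2.INTER_CUBIC) for u,v in((331,213),(298,272),(369,278))]))
E
```

```text
(no output)
```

View pics/tr.png

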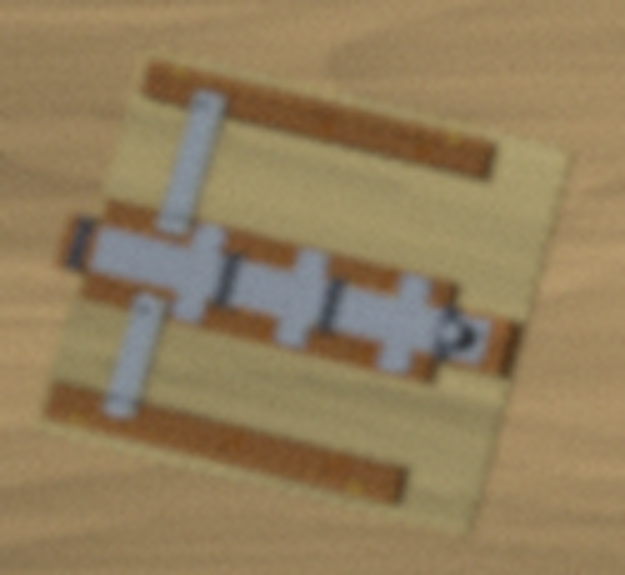

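View pics/pl.png

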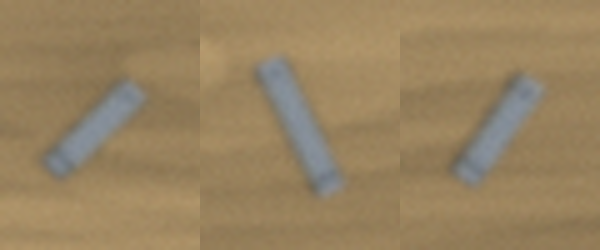

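```bash
cat > tray.py <<'E'
from h import *
from scipy.optimize import least_squares
def fit(fn,obs):
    def f(p): 
        c,s=np.cos(p[2]),np.sin(p[2])
        return np.ravel([px(fn,[p[0]+c*x-s*y,p[1]+s*x+c*y,z])-np.array(uv) for (x,y,z),uv in obs])
    r=least_squares(f,[.5,.2,0]); return r.x,r.fun.reshape(-1,2)
E
python3 - <<'E'
from tray import *
np.set_printoptions(precision=4,suppress=True)
C=lambda u,v:(90+u/5-.4,180+v/5-.4)
obs=[((.089,-.105,.008),C(570,152)),((-.079,-.105,.008),C(470,535)),((-.079,.085,.008),C(42,425)),((.089,.085,.008),C(143,52)),((-.0645,.044,.030),C(120,412)),((.0745,.044,.030),C(208,95))]
p,r=fit('top0',obs); print(p,np.degrees(p[2]));print(r)
c,s=np.cos(p[2]),np.sin(p[2])
for n,(u,v,x0,e) in {'a':(331,213,0,((52,168),(140,90))),'b':(298,272,200,((270,62),(330,188))),'c':(369,278,400,((468,180),(532,82)))}.items():
    q=[pt('top0',u-20+(x-x0)/5-.4,v-25+y/5-.4,.010) for x,y in e]
    d=q[1]-q[0]; print(n,(q[0]+q[1])/2,np.linalg.norm(d),np.degrees(np.arctan2(d[1],d[0])),np.linalg.norm((q[0]+q[1])/2))
    # segmentation check
    i=cv2.imread('pics/top0.png')[v-25:v+25,u-20:u+20].astype(int); m=((i[:,:,0]-i[:,:,2])>-5).astype(np.uint8)
    k=np.argwhere(m)[:,::-1]; R=cv2.minAreaRect(k.astype(np.float32)); q=pt('top0',R[0][0]+u-20,R[0][1]+v-25,.007); print(len(k),R,q)
for n,x,y in(('S1',-.0395,-.044),('S2',-.0395,0),('S3',-.0395,.044),('L1',.0445,-.044),('L2',.0445,0),('knob',0,-.091)):print(n,p[0]+c*x-s*y,p[1]+s*x+c*y)
E
```

```text
[ 0.5671  0.2125 -0.2545] -14.583709203210978
[[ 0.6157 -0.9524]
 [ 0.25    0.2516]
 [-1.5351  1.1246]
 [ 0.3882 -0.9214]
 [-0.2846  0.9811]
 [ 0.5759 -0.6223]]
a [ 0.6107 -0.1772  0.01  ] 0.05009164910693994 -49.79634402473119 0.6359386807644167
110 ((18.500001907348633, 25.5), (4.242640495300293, 22.62741470336914), 45.0) [ 0.6109 -0.1768  0.007 ]
b [ 0.4904 -0.1059  0.01  ] 0.057473232585706184 -155.9341107423087 0.5017963679292456
130 ((19.600000381469727, 24.700000762939453), (27.72724151611328, 4.919349670410156), 63.43495178222656) [ 0.4902 -0.106   0.007 ]
c [ 0.4723 -0.252   0.01  ] 0.04859963432805912 -35.6034922450754 0.5354253988729786
110 ((19.302013397216797, 25.711410522460938), (4.91539192199707, 22.44695472717285), 34.99202346801758) [ 0.4725 -0.2519  0.007 ]
S1 0.5177674258192781 0.17990674372470628
S2 0.528846370672274 0.22248909900179584
S3 0.5399253155252699 0.2650714542788854
L1 0.5990610131664491 0.15875603082353235
L2 0.610139958019445 0.20133838610062188
knob 0.5441604400318742 0.12447517509478478
```

View pics/scene0.png

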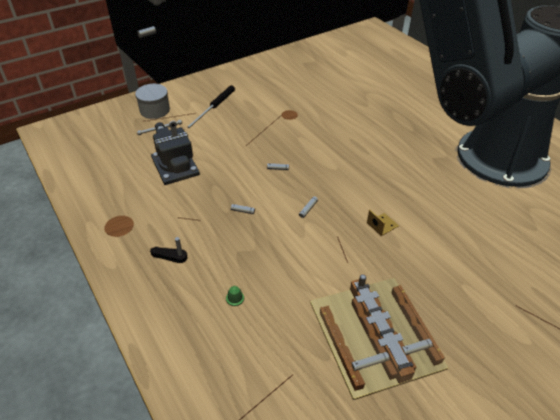

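The lengths come out at a ≈ 50, b ≈ 58 (so 60) and c ≈ 49 mm (so 50). So a and c are short and b is long. Both sorted plungers lie in cradle 3, so cradles 1 and 2 are free in each row. I'll start with c.

```bash
cat >> h.py <<'E'
from scipy.spatial.transform import Rotation as Ro
def go(x,y,z,psi):
    t=telemetry.sense(); R=Ro.from_quat(t['tool_rot']); k=np.radians(psi)/2
    T=Ro.from_quat([np.cos(k),np.sin(k),0,0])
    print('shift',np.round(R.inv().apply(np.array([x,y,z])-t['tcp_pos'])*1000,1),'turn',np.round((R.inv()*T).as_rotvec(degrees=True),1),'tcp',t['tcp_pos'].round(4),'t',round(t['t'],2),'F',t['force'].round(1),'gap',round(t['finger_gap'],3))
E
python3 -c "
from h import *
go(.4725,-.252,.15,-35.6)"
```

```text
shift [ 391.  -258.6   81.1] turn [-0.1  0.  50.6] tcp [ 0.1617 -0.6031  0.2306] t 0.15 F [ 0.6 -0.1 -0.3] gap 0.998
```

Emit:
move_arm(commands="50 -32 0 0 0 10 1; 100 -65 0 0 0 20 1; 150 -98 0 0 0 30 1; 200 -131 20 0 0 40 1; 250 -164 40 0 0 50.6 1")

```text
t: 0.78
tcp_pos: [0.3589, -0.3827, 0.1926]
tool_rot: [0.953, -0.303, 0.0, 0.0]
force: [0.6, -0.5, 0.1]
finger_gap: 1.0
gripper_force: 0.0
```

```bash
python3 -c "
from h import *
go(.4725,-.252,.15,-35.6)"
```

```text
shift [  17.2 -172.4   42.6] turn [ 0.  -0.   0.3] tcp [ 0.3589 -0.3827  0.1926] t 0.78 F [ 0.6 -0.5  0.1] gap 1.0
```

Emit:
move_arm(commands="6 -58 15 0 0 0.3 1; 12 -115 30 0 0 0.3 1; 17 -172 42.5 0 0 0.3 1; 17 -172 42.5 0 0 0.3 1; 17 -172 42.5 0 0 0.3 1")

```text
t: 1.4
tcp_pos: [0.4702, -0.2531, 0.1503]
tool_rot: [0.953, -0.302, -0.0, 0.0]
force: [-0.1, -1.2, 0.3]
finger_gap: 0.999
gripper_force: 0.0
```

```bash
cat >> h.py <<'E'
def seg(fn,z=.007,w=None,k0=10):
    i=cv2.imread('pics/'+fn+'.png').astype(int); m=((i[:,:,0]-i[:,:,2])>-k0).astype(np.uint8)
    m=cv2.morphologyEx(m,cv2.MORPH_OPEN,np.ones((3,3),np.uint8))
    n,l,st,ce=cv2.connectedComponentsWithStats(m)
    for j in range(1,n):
        if 300<st[j,4]<6000:
            R=cv2.minAreaRect(np.argwhere(l==j)[:,::-1].astype(np.float32)); b=cv2.boxPoints(R)
            q=np.array([pt(fn,*x,z) for x in b]); e=[np.linalg.norm(q[1]-q[0]),np.linalg.norm(q[2]-q[1])]
            d=(q[1]-q[0]) if e[0]>e[1] else q[2]-q[1]
            print('blob',np.round(R[0],1),st[j,4],'pos',q.mean(0).round(4),'size',np.round(e,4),'ang',np.degrees(np.arctan2(d[1],d[0])).round(1))
E
python3 -c "
from h import *
go(.4725,-.252,.15,-35.6)
snap('wrist','w1'); seg('w1')"
```

```text
shift [ 1.2 -2.2  0.3] turn [0.  0.  0.4] tcp [ 0.4702 -0.2531  0.1503] t 1.4 F [-0.1 -1.2  0.3] gap 0.999
blob [ 94.1 106.7] 1060 pos [ 0.6136 -0.1761  0.007 ] size [0.0509 0.0122] ang -47.2
blob [277. 195.] 853 pos [ 0.4743 -0.2518  0.007 ] size [0.051  0.0123] ang -36.8
```

View pics/w1.png

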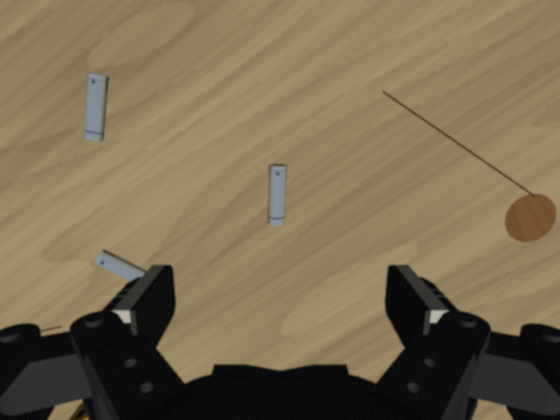

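Wrist view: c is at (277,195), a at (94,107), and b is partly hidden at (122,265). c and a both measure 51 mm, so both are short.

```bash
python3 -c "
from h import *
go(.4739,-.2518,.004,-36.7)"
```

```text
shift [  1.9  -4.  146.5] turn [ 0.  -0.   1.4] tcp [ 0.47   -0.2539  0.1505] t 1.45 F [-1.  -0.2  0.3] gap 1.0
```

Emit:
move_arm(commands="2 -3.5 50 0 0 1.3 1; 2 -3.5 95 0 0 1.3 0.5; 2 -3.5 130 0 0 1.3 0.2; 2 -3.5 146 0 0 1.3 0.2; 2 -3.5 146 0 0 1.3 0.2", grip_force=40)

```text
t: 2.08
tcp_pos: [0.4733, -0.2523, 0.004]
tool_rot: [0.949, -0.314, -0.001, -0.0]
force: [0.2, 0.7, 1.1]
finger_gap: 0.601
gripper_force: 0.0
```

```bash
python3 -c "
from h import *
go(.4739,-.2518,.004,-36.7)
snap('wrist','w2')
go(.4739,-.2518,.004,-36.7)
"
```

```text
shift [ 0.2 -0.8 -0. ] turn [0.  0.1 0. ] tcp [ 0.4733 -0.2523  0.004 ] t 2.08 F [0.2 0.7 1.1] gap 0.601
shift [-0.4 -0.5  0.9] turn [ 0.  -0.   0.1] tcp [ 0.4739 -0.2525  0.0049] t 2.12 F [ 0.4 -0.8  1.3] gap 0.604
```

View pics/w2.png

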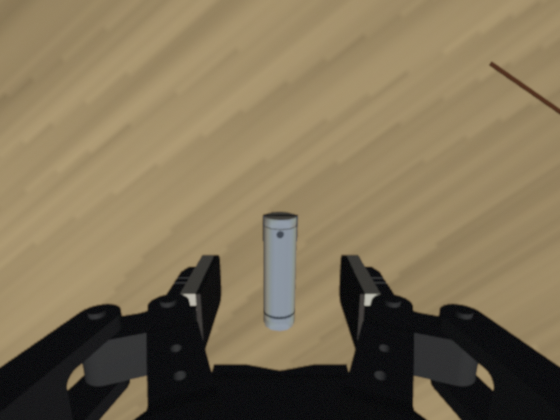

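The plunger is centred between the fingers, with its ends at rows 213 and 328, so it sits well for gripping.

```bash
python3 -c "
from h import *
a=pt('w2',280,214,.014);b=pt('w2',280,320,.014); c=pt('w2',280,327,.005);print(a,b,c)
print((a+b)/2,np.linalg.norm(a-b)); seg('w2',.012)"
```

```text
[ 0.49707169 -0.26880376  0.014     ] [ 0.45978725 -0.2410432   0.014     ] [ 0.45235352 -0.23550775  0.005     ]
[ 0.47842947 -0.25492348  0.014     ] 0.0464841669360065
blob [280.  271.5] 3123 pos [ 0.4759 -0.253   0.012 ] size [0.0126 0.0525] ang 144.0
```

Emit:
move_arm(commands="0 0 0 0 0 0 -1; 0 0 0 0 0 0 -1; 0 0 0 0 0 0 -1; 0 0 0 0 0 0 -1; 0 0 0 0 0 0 -1")

```text
t: 2.75
tcp_pos: [0.4746, -0.2519, 0.0057]
tool_rot: [0.95, -0.313, 0.001, 0.001]
force: [-1.8, -0.6, 6.9]
finger_gap: 0.141
gripper_force: 39.1
```

```bash
python3 -c "
from h import *
for u,z in((213,.004),(218,.0135)):
  a=pt('w2',280,u,z);b=pt('w2',280,328,.0125);print(a,b,(a+b)/2,np.linalg.norm((a-b)[:2]))
go(.4746,-.2519,.15,-14.6)"
```

```text
[ 0.49520048 -0.26740988  0.004     ] [ 0.45590829 -0.23815498  0.0125    ] [ 0.47555438 -0.25278243  0.00825   ] 0.048986997334927736
[ 0.49565987 -0.26775254  0.0135    ] [ 0.45590829 -0.23815498  0.0125    ] [ 0.47578408 -0.25295376  0.013     ] 0.049560105832786215
shift [   0.4    0.  -144.3] turn [  0.   -0.1 -21.9] tcp [ 0.4746 -0.2519  0.0057] t 2.75 F [-1.8 -0.6  6.9] gap 0.141
```

Emit:
move_arm(commands="0 0 -40 0 0 0 -1; 0 0 -90 0 0 0 -1; 0 0 -140 0 0 -10 -1; 0 -30 -145 0 0 -20 -1; 0 -80 -145 0 0 -22 -1")

```text
t: 3.38
tcp_pos: [0.5223, -0.1879, 0.1512]
tool_rot: [0.992, -0.127, 0.002, 0.001]
force: [1.0, 0.0, -1.6]
finger_gap: 0.138
gripper_force: 39.3
```

```bash
python3 -c "
from h import *
go(.525,.19,.15,-14.6)"
```

```text
shift [ -92.7 -366.3    0.5] turn [ 0.1 -0.2 -0. ] tcp [ 0.5223 -0.1879  0.1512] t 3.38 F [ 1.   0.  -1.6] gap 0.138
```

Emit:
move_arm(commands="-14 -55 0 0 0 0 -1; -28 -110 0 0 0 0 -1; -42 -165 0 0 0 0 -1; -56 -220 0 0 0 0 -1; -70 -275 0 0 0 0 -1")

```text
t: 4.0
tcp_pos: [0.5226, 0.0986, 0.1497]
tool_rot: [0.992, -0.127, 0.0, -0.0]
force: [1.6, 0.2, -0.2]
finger_gap: 0.139
gripper_force: 39.3
```

Emit:
move_arm(commands="-12 -45 0 0 0 0 -1; -22 -87 0 0 0 0 -1; -22 -91 0 0 0 0 -1; -22 -91 0 0 0 0 -1; -22 -91 0 0 0 0 -1")

```text
t: 4.62
tcp_pos: [0.5244, 0.1891, 0.1494]
tool_rot: [0.992, -0.127, -0.0, 0.0]
force: [0.5, 0.3, -0.6]
finger_gap: 0.14
gripper_force: 39.3
```

```bash
python3 -c "
from h import *
go(.525,.19,.15,-14.6)
snap('wrist','w3')
for n,p in dict(a=(.089,-.105,.008),b=(-.079,-.105,.008),c=(-.079,.085,.008),d=(.089,.085,.008)).items():
  c,s=np.cos(-.2545),np.sin(-.2545); print(n,px('w3',[.5671+c*p[0]-s*p[1],.2125+s*p[0]+c*p[1],p[2]]))"
```

```text
shift [ 0.3 -1.1 -0.6] turn [ 0.  0. -0.] tcp [0.5244 0.1891 0.1494] t 4.62 F [ 0.5  0.3 -0.6] gap 0.14
a [378.63572563  34.38569612]
b [364.55929149 249.06357231]
c [143.29451582 249.30023668]
d [119.90115678  34.74582779]
```

View pics/w3.png

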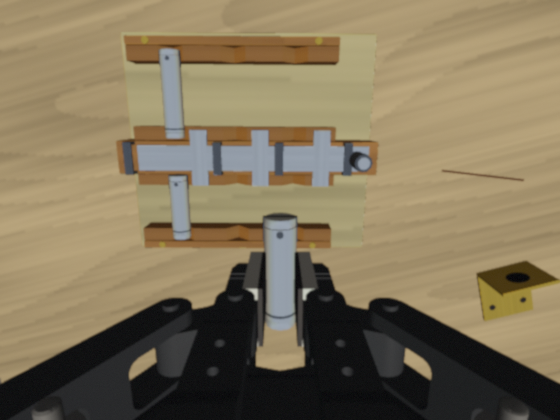

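Wrist view: c is held and pointing straight. The tray corners are at (376,36), (363,248), (145,249) and (122,33), with the knob at (362,162). The short and long cradles on the knob side are free.

```bash
python3 - <<'E'
from tray import *
np.set_printoptions(precision=4,suppress=True)
obs=[((.089,-.105,.008),(377,36)),((-.079,-.105,.008),(363.5,248)),((-.079,.085,.008),(145,249)),((.089,.085,.008),(122,33)),((.077,.085,.027),(128,62)) ]
obs=obs[:4]
p,r=fit('w3',obs); print(p,np.degrees(p[2]));print(r)
c,s=np.cos(p[2]),np.sin(p[2]); W=lambda x,y,z=0:[p[0]+c*x-s*y,p[1]+s*x+c*y,z]
# checks: predicted pixels of spine faces, end walls, sorted plungers, held plunger
for n,q in dict(spine_px_top=(.012,.04,.0345),spine_mx=(-.012,.04,.0345),wallL_in=(.077,0,.027),wallS_in=(-.067,0,.027),Sin=(-.0145,.044,.0329),Sout=(-.0645,.044,.0329),Lin=(.0145,.044,.0329),Lout=(.0745,.044,.0329),knobtop=(0,-.091,.062)).items(): print(n,px('w3',W(*q)))
t=telemetry.sense(); R=Ro.from_quat(t['tool_rot']); 
for e,uv in(('+x',(280,219)),('-x',(280,327))):
    q=pt('w3',*uv,t['tcp_pos'][2]+.0085); print(e,R.inv().apply(q-t['tcp_pos'])*1000)
for n,x,y in(('S1',-.0395,-.044),('S2',-.0395,0),('L1',.0445,-.044),('L2',.0445,0),('knob',0,-.091)):print(n,W(x,y)[:2])
E
```

```text
[ 0.5672  0.2123 -0.2579] -14.774803682013017
[[ 2.2792 -1.3385]
 [ 0.9526  1.265 ]
 [-1.852  -0.1977]
 [-1.5099  1.0653]]
spine_px_top [179.3882 143.3816]
spine_mx [181.7419 176.5228]
wallL_in [233.5047  47.1026]
wallS_in [239.306  243.5133]
Sin [177.1716 179.5014]
Sout [181.9083 242.9974]
Lin [174.2015 139.686 ]
Lout [167.458   49.2861]
knobtop [370.1023 165.5507]
+x [26.8398 -1.1159 -8.5094]
-x [-21.5069  -1.1034  -8.4932]
S1 [np.float64(0.5178017437461172), np.float64(0.17980508306996512)]
S2 [np.float64(0.5290226485728962), np.float64(0.2223502507728708)]
L1 [np.float64(0.5990243366334825), np.float64(0.15838335567338702)]
L2 [np.float64(0.6102452414602615), np.float64(0.2009285233762927)]
knob [np.float64(0.5440097345962571), np.float64(0.12428579619054837)]
```

```bash
python3 -c "
from h import *
go(.5269,.2225,.045,-14.7)"
```

```text
shift [ -6.1 -33.1 104.4] turn [0. 0. 0.] tcp [0.5245 0.1889 0.1494] t 4.67 F [-0.8 -0.6 -0.8] gap 0.138
```

Emit:
move_arm(commands="-6 -33 30 0 0 0 -1; -6 -33 80 0 0 0 -1; -6 -33 104 0 0 0 -1; -6 -33 104 0 0 0 -1; -6 -33 104 0 0 0 -1")

```text
t: 5.3
tcp_pos: [0.528, 0.2231, 0.0463]
tool_rot: [0.992, -0.127, 0.001, -0.0]
force: [0.6, 0.2, -1.4]
finger_gap: 0.137
gripper_force: 39.3
```

```bash
python3 -c "
from h import *
go(.5269,.2225,.024,-14.7)
snap('wrist','w4'); crop('w4',60,60,360,350,2,'w4c')"
```

```text
shift [-0.9  0.9 22.3] turn [-0.  -0.1  0.1] tcp [0.528  0.2231 0.0463] t 5.3 F [ 0.6  0.2 -1.4] gap 0.137
```

View pics/w4c.png

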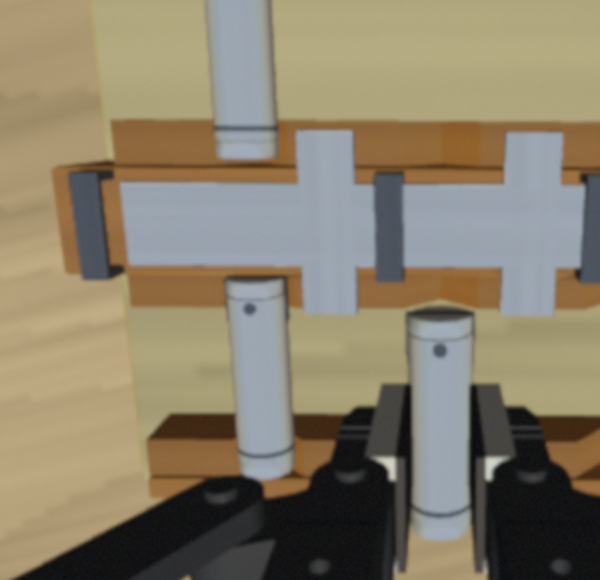

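```bash
python3 - <<'E'
from h import *
t=telemetry.sense(); R=Ro.from_quat([0.992,-0.1275,0,0]); T=np.array([.5275,.2231,.0463])
f=lambda u,v,z:(R.inv().apply(pt('w4',60+u/2,60+v/2,z)-T)*1000).round(1)
zt=.0463+.0085-.0005
for n,a in dict(heldp=(440,318,zt),heldm=(440,534,zt-.001),sp=(256,287,.0325),sm=(267,474,.0315),lm=(246,152,.0325),spine_top_edge_sx=(200,268,.0345),batten_in_edge=(180,306,.025),wall=(190,478,.027)).items(): print(n,f(*a))
E
```

```text
heldp [27.2 -1.2 -8. ]
heldm [-21.9  -1.2  -7. ]
sp [ 28.3 -43.1  13.8]
sm [-19.4 -43.8  14.8]
lm [ 58.3 -43.2  13.8]
spine_top_edge_sx [ 33.1 -54.7  11.8]
batten_in_edge [ 21.7 -63.7  21.3]
wall [-23.  -64.7  19.3]
```

Held c's middle sits 2 mm short of the cradle centre along tool x, judged against the sorted plunger, spine and wall. Laterally it lines up with the notch. I'll shift +2 mm and lower.

Emit:
move_arm(commands="2 0.3 0 0 0 0 -1; 2 0.3 8 0 0 0 -1; 2 0.3 15 0 0 0 -1; 2 0.3 19 0 0 0 -1; 2 0.3 21 0 0 0 -1")

```text
t: 5.98
tcp_pos: [0.5285, 0.2231, 0.0245]
tool_rot: [0.992, -0.127, -0.0, -0.0]
force: [-2.2, -0.0, 11.4]
finger_gap: 0.137
gripper_force: 40.5
```

```bash
python3 -c "
from h import *
go(.5269,.2225,.024,-14.7)
snap('wrist','w5'); go(.5269,.2225,.024,-14.7)"
```

```text
shift [-1.4  1.   0.5] turn [0.  0.1 0.1] tcp [0.5285 0.2231 0.0245] t 5.97 F [-2.2 -0.  11.4] gap 0.137
shift [-1.4  1.   0.6] turn [-0.   0.1  0.1] tcp [0.5285 0.2231 0.0246] t 6.03 F [-1.2  0.6  3.2] gap 0.14
```

Emit:
move_arm(commands="0 0 0 0 0 0 -0.45; 0 0 0 0 0 0 -0.45; 0 0 -10 0 0 0 -0.45; 0 0 -40 0 0 0 -0.45; 0 0 -80 0 0 0 -0.3")

```text
t: 6.65
tcp_pos: [0.5282, 0.2227, 0.1049]
tool_rot: [0.992, -0.127, -0.001, 0.0]
force: [0.9, -0.3, -0.3]
finger_gap: 0.351
gripper_force: 0.0
```

```bash
python3 -c "
from h import *
go(.6125,-.1766,.15,-48)
snap('wrist','w6'); crop('w6',100,20,400,290,2,'w6c')"
```

```text
shift [181.9 365.3 -45.1] turn [ 0.1  0.1 33.4] tcp [0.5282 0.2227 0.1049] t 6.65 F [ 0.9 -0.3 -0.3] gap 0.351
```

View pics/w6c.png

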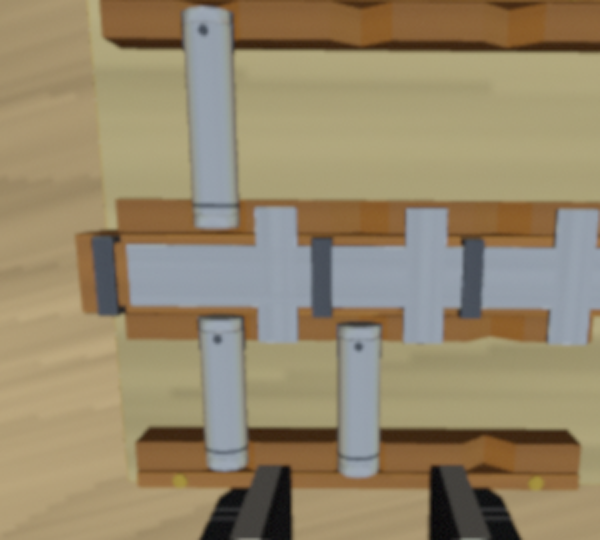

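c is in the middle short cradle, level and next to the sorted one. Its ends are at crop rows 325 and 475, about 2 mm nearer the end wall than the sorted plunger. I'll check that gap while moving on to a.

```bash
python3 - <<'E'
from h import *
R=Ro.from_quat([0.992,-0.1275,0,0]); T=np.array([.5282,.2227,.1049])
f=lambda u,v,z:(R.inv().apply(pt('w6',100+u/2,20+v/2,z)-T)*1000).round(1)
for n,a in dict(cp=(359,327,.0325),cm=(358,473,.0315),sp=(221,320,.0325),sm=(226,467,.0315),lp=(209,9,.0325),lm=(216,227,.0315),spineS=(250,312,.0345),spineL=(250,238,.0345),bat=(250,340,.025),wall=(300,470,.027),wallL=(300,46,.025),wallout=(300,488,.027)).items(): print(n,f(*a))
go(.6125,-.1766,.15,-48)
E
```

```text
cp [26.1 -1.3 72.4]
cm [-22.6  -1.6  73.4]
sp [ 28.3 -43.8  72.4]
sm [-20.5 -44.8  73.4]
lp [114.9 -42.7  72.4]
lm [ 56.2 -44.1  73.4]
spineS [ 31.1 -34.4  70.4]
spineL [ 53.2 -33.6  70.4]
bat [ 20.5 -36.3  79.9]
wall [-23.4 -21.   77.9]
wallL [107.  -18.4  79.9]
wallout [-29.9 -21.1  77.9]
shift [179.  367.  -39.5] turn [-0.3 -0.4 33.5] tcp [0.5317 0.2236 0.1105] t 6.7 F [ 1.9 -0.3  3.4] gap 0.351
```

Emit:
move_arm(commands="15 30 -45 0 0 0 0; 40 85 -45 0 0 0 0; 68 140 -45 0 0 10 0; 96 195 -45 0 0 20 1; 124 250 -45 0 0 30 1")

```text
t: 7.32
tcp_pos: [0.5864, -0.0522, 0.1502]
tool_rot: [0.924, -0.382, 0.001, -0.0]
force: [0.1, 0.4, -0.2]
finger_gap: 0.9
gripper_force: 0.0
```

```bash
python3 -c "
from h import *
go(.6120,-.1768,.15,-48)"
```

```text
shift [106.   70.2   0.2] turn [-0.  -0.1  3.1] tcp [ 0.5864 -0.0522  0.1502] t 7.33 F [ 0.1  0.4 -0.2] gap 0.9
```

Emit:
move_arm(commands="35 23 0 0 0 3 1; 70 46 0 0 0 3 1; 104 69 0 0 0 3 1; 106 70 0 0 0 3 1; 106 70 0 0 0 3 1")

```text
t: 7.95
tcp_pos: [0.612, -0.1742, 0.1495]
tool_rot: [0.915, -0.403, -0.0, -0.0]
force: [-0.0, 0.7, -0.9]
finger_gap: 1.003
gripper_force: 0.0
```

```bash
python3 -c "
from h import *
snap('wrist','w7'); seg('w7'); go(.6120,-.1768,.005,-48)"
```

```text
blob [403.   10.5] 510 pos [ 0.641  -0.3369  0.007 ] size [0.0288 0.0137] ang -137.6
blob [76.7 60.5] 3602 pos [ 0.7963 -0.1481  0.007 ] size [0.0713 0.0485] ang -73.5
blob [282.5 195. ] 852 pos [ 0.6127 -0.1768  0.007 ] size [0.0121 0.0507] ang 132.8
blob [ 29.9 253.6] 1352 pos [0.7394 0.0087 0.007 ] size [0.0443 0.0311] ang -124.9
blob [327.7 336.5] 805 pos [ 0.4914 -0.1067  0.007 ] size [0.0145 0.0615] ang -155.4
shift [  2.7   2.1 144.4] turn [0.  0.1 0.5] tcp [ 0.6119 -0.1735  0.1494] t 8.0 F [-0.3  0.5 -1.1] gap 1.001
```

```bash
python3 -c "
from h import *
go(.6136,-.1778,.004,-47.5)"
```

```text
shift [  4.5   1.6 145.4] turn [ 0.   0.1 -0. ] tcp [ 0.6119 -0.1735  0.1494] t 8.0 F [-0.3  0.5 -1.1] gap 1.001
```

Emit:
move_arm(commands="4.5 1.6 50 0 0 0 1; 4.5 1.6 100 0 0 0 0.5; 4.5 1.6 135 0 0 0 0.2; 4.5 1.6 145 0 0 0 0; 4.5 1.6 145 0 0 0 -0.4")

```text
t: 8.62
tcp_pos: [0.6143, -0.1779, 0.0045]
tool_rot: [0.915, -0.403, -0.0, -0.0]
force: [-0.0, 0.0, 0.6]
finger_gap: 0.31
gripper_force: 0.0
```

Emit:
move_arm(commands="0 0 0 0 0 0 -1; 0 0 0 0 0 0 -1; 0 0 0 0 0 0 -1; 0 0 0 0 0 0 -1; 0 0 0 0 0 0 -1")

```text
t: 9.25
tcp_pos: [0.6154, -0.1793, 0.0061]
tool_rot: [0.915, -0.403, 0.001, -0.0]
force: [-0.0, 0.8, 5.8]
finger_gap: 0.139
gripper_force: 39.6
```

Emit:
move_arm(commands="0 0 -40 0 0 0 -1; 0 0 -90 0 0 0 -1; 0 0 -140 0 0 -10 -1; 0 0 -145 0 0 -20 -1; 0 0 -145 0 0 -30 -1")

```text
t: 9.88
tcp_pos: [0.6147, -0.1792, 0.1511]
tool_rot: [0.989, -0.15, 0.001, 0.0]
force: [-1.3, -0.0, 0.6]
finger_gap: 0.14
gripper_force: 39.3
```

```bash
python3 -c "
from h import *
go(.5172,.178,.15,-14.7)"
```

```text
shift [-198.9 -312.3    0.4] turn [ 0.  -0.1 -2.5] tcp [ 0.6147 -0.1792  0.1511] t 9.88 F [-1.3 -0.   0.6] gap 0.14
```

Emit:
move_arm(commands="-32 -50 0 0 0 -2.5 -1; -64 -100 0 0 0 -2.5 -1; -96 -151 0 0 0 -2.5 -1; -128 -201 0 0 0 -2.5 -1; -160 -251 0 0 0 -2.5 -1")

```text
t: 10.5
tcp_pos: [0.5368, 0.1102, 0.1496]
tool_rot: [0.991, -0.131, 0.0, 0.0]
force: [0.4, -1.0, -0.0]
finger_gap: 0.138
gripper_force: 39.3
```

```bash
python3 -c "
from h import *
go(.5173,.1803,.05,-14.7)"
```

```text
shift [-37.1 -62.6  99.6] turn [-0.  -0.  -0.4] tcp [0.5368 0.1102 0.1496] t 10.5 F [ 0.4 -1.  -0. ] gap 0.138
```

Emit:
move_arm(commands="-20 -35 0 0 0 -0.4 -1; -37 -62 10 0 0 -0.4 -1; -37 -62 60 0 0 -0.4 -1; -37 -62 97 0 0 -0.4 -1; -37 -62 97 0 0 -0.4 -1")

```text
t: 11.12
tcp_pos: [0.5155, 0.1778, 0.0502]
tool_rot: [0.992, -0.128, -0.003, 0.001]
force: [-0.2, -0.6, -0.1]
finger_gap: 0.141
gripper_force: 39.3
```

```bash
python3 -c "
from h import *
go(.5173,.1803,.024,-14.7)
snap('wrist','w8'); crop('w8',60,60,360,350,2,'w8c')
go(.5173,.1803,.024,-14.7)"
```

```text
shift [ 1.3 -2.9 26.1] turn [0.1 0.4 0. ] tcp [0.5155 0.1778 0.0502] t 11.12 F [-0.2 -0.6 -0.1] gap 0.141
shift [-0.3 -2.3 27.8] turn [0.1 0.1 0. ] tcp [0.5171 0.178  0.0518] t 11.18 F [ 1.1 -0.2 -0.6] gap 0.14
```

View pics/w8c.png

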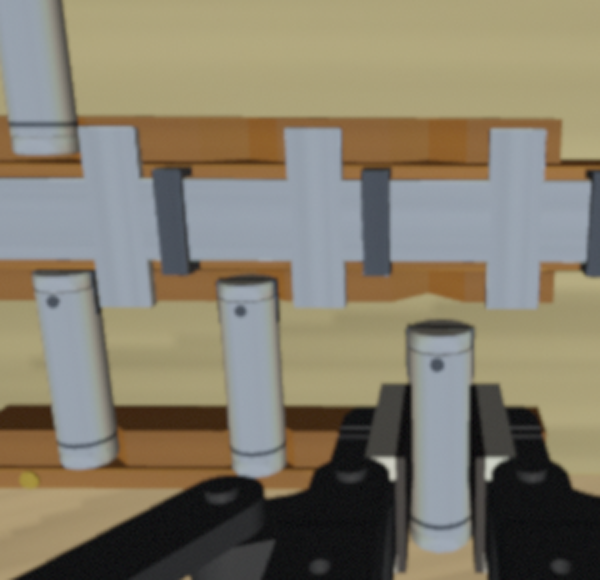

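```bash
python3 - <<'E'
from h import *
R=Ro.from_quat([0.992,-0.1275,0,0]); T=np.array([.5165,.1778,.0508])
f=lambda u,v,z:(R.inv().apply(pt('w8',60+u/2,60+v/2,z)-T)*1000).round(1)
zt=.0508+.008
for n,a in dict(hp=(440,330,zt),hm=(440,546,zt-.001),cp=(248,287,.0325),cm=(259,471,.0315),sp=(65,280,.0325),sm=(88,464,.0315),spine=(270,265,.0345),bat=(180,299,.025),wall=(200,466,.027),notch=(429,296,.019)).items(): print(n,f(*a))
E
```

```text
hp [23.6 -0.8 -8. ]
hm [-26.   -0.8  -7. ]
cp [ 25.8 -45.4  18.3]
cm [-22.3 -46.4  19.3]
sp [ 27.5 -87.7  18.3]
sm [-20.3 -89.3  19.3]
spine [ 31.5 -39.5  16.3]
bat [ 20.9 -64.4  25.8]
wall [-23.3 -62.9  23.8]
notch [20.  -3.5 31.8]
```

Held a sits about 6 mm short along tool x, allowing for the bias seen with c, and 2.5 mm to the side. I'll correct both and lower.

Emit:
move_arm(commands="6 -2.5 0 0 0 0 -1; 6 -2.5 10 0 0 0 -1; 6 -2.5 19 0 0 0 -1; 6 -2.5 23 0 0 0 -1; 6 -2.5 25 0 0 0 -1")

```text
t: 11.8
tcp_pos: [0.523, 0.1797, 0.0296]
tool_rot: [0.992, -0.127, -0.001, -0.0]
force: [-8.4, 1.4, 26.6]
finger_gap: 0.136
gripper_force: 46.1
```

```bash
python3 -c "
from h import *
snap('wrist','w9');go(.5173,.1803,.024,-14.7)"
```

```text
shift [-5.6  0.8  5.7] turn [-0.   0.1  0.1] tcp [0.5229 0.1797 0.0297] t 11.85 F [-5.4  3.  18.7] gap 0.141
```

```bash
python3 -c "
from h import *
crop('w9',60,60,360,350,2,'w9c')"
```

```text
(no output)
```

View pics/w9c.png

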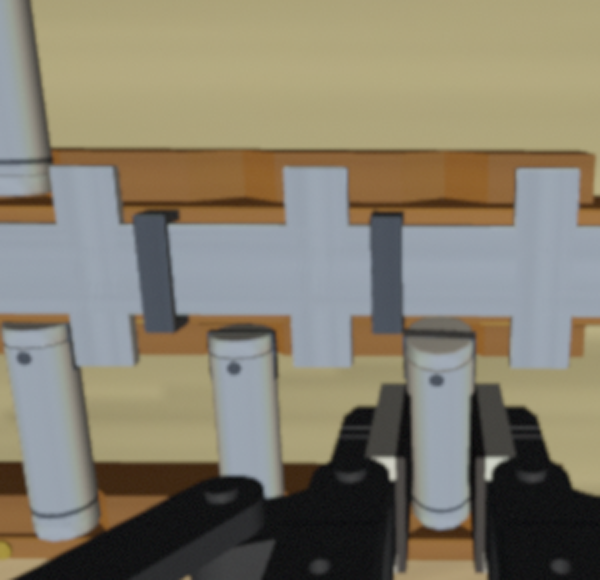

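```bash
python3 - <<'E'
from h import *
R=Ro.from_quat([0.992,-0.1275,0,0]); T=np.array([.523,.1797,.0297])
f=lambda u,v,z:(R.inv().apply(pt('w9',60+u/2,60+v/2,z)-T)*1000).round(1)
zt=.0297+.008
for n,a in dict(hp=(440,347,zt),hp_bot=(440,320,zt-.014),hm=(440,523,zt),hm_lo=(440,528,zt-.007),cp=(243,342,.0325),sp=(38,338,.0325),sm=(66,530,.0315),spine=(200,318,.0345),bat=(180,355,.025),wall=(150,537,.027),apexL=(445,180,.018),apexLc=(245,180,.018),hy=(440,380,zt),hl=(405,380,zt-.007),hr=(473,380,zt-.007),fing=(385,385,.03),fout=(345,410,.03)).items(): print(n,f(*a))
E
```

```text
hp [20.8 -1.  -8. ]
hp_bot [22.3 -1.   6. ]
hm [-19.  -1.  -8.]
hm_lo [-24.7  -1.   -1. ]
cp [ 20.1 -41.8  -2.8]
sp [ 21.  -84.2  -2.8]
sm [-24.8 -85.3  -1.8]
spine [ 25.9 -49.6  -4.8]
bat [ 14.6 -58.1   4.7]
wall [-29.5 -68.7   2.7]
apexL [52.   0.1 11.7]
apexLc [ 52.  -43.   11.7]
hy [13.8 -1.  -8. ]
hl [11.  -8.5 -1. ]
hr [11.  6. -1.]
fing [  9.6 -12.8  -0.3]
fout [  3.8 -21.6  -0.3]
```

The picture shows a foreshortened, with its inner end up: it has caught on the spine's edge and pitched in the grip. I'll raise it and back off 3 mm.

Emit:
move_arm(commands="0 0 -10 0 0 0 -1; -3 0 -18 0 0 0 -1; -3 0 -18 0 0 0 -1; -3 0 -18 0 0 0 -1; -3 0 -18 0 0 0 -1")

```text
t: 12.48
tcp_pos: [0.5212, 0.1797, 0.045]
tool_rot: [0.992, -0.128, -0.0, 0.0]
force: [-0.3, 0.9, -0.7]
finger_gap: 0.137
gripper_force: 43.5
```

```bash
python3 -c "
from h import *
go(.5173,.1803,.024,-14.7)
snap('wrist','w10')
snap('scene','s10')
i=cv2.imread('pics/w10.png')[180:340,200:340]; j=cv2.imread('pics/s10.png')[270:370,310:430]
cv2.imwrite('pics/w10c.png',np.hstack([cv2.resize(i,(350,400),interpolation=2),cv2.resize(j,(450,400),interpolation=2)]))
"
```

```text
shift [-3.9  0.4 21. ] turn [0. 0. 0.] tcp [0.5212 0.1797 0.045 ] t 12.47 F [-0.3  0.9 -0.7] gap 0.137
```

View pics/w10c.png

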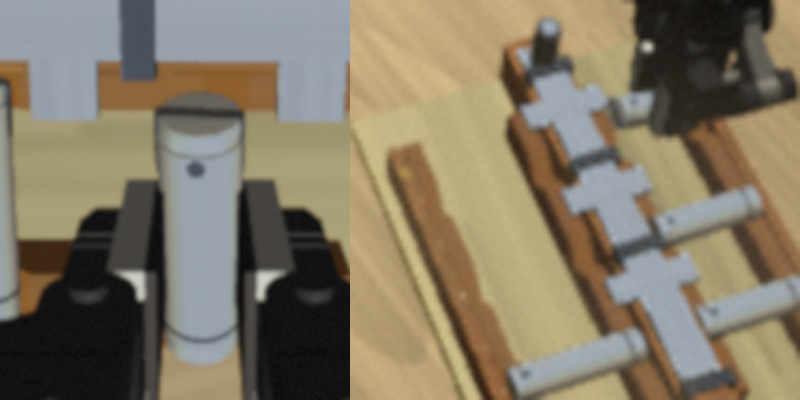

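Two things here: I've now viewed more pictures than the 10 allowed (12), so I'll work without viewing any more. The crop shows a pitched in the grip with its inner end up (inner-end edge near row 225, outer end near row 324). I'll fit the pitch numerically.

```bash
cat > pit.py <<'E'
from h import *
from scipy.optimize import least_squares
def pitch(fn,T,rows,L=.050):
    R=Ro.from_quat([0.992,-0.1275,0,0])
    def g(p):
        th,d,zc=p; o=[]
        for (a,h),v in zip(((1,1),(1,-1),(-1,1)),rows):
            lx=d+a*L/2; lz=h*.0065   # local along axis, up
            q=np.array([lx*np.cos(th)-lz*np.sin(th),-.001,-(zc+lx*np.sin(th)+lz*np.cos(th))])
            o.append(px(fn,T+R.apply(q))[1]-v)
        return o
    r=least_squares(g,[0,0,.002],x_scale=[.1,.01,.01]); return np.degrees(r.x[0]).round(1),(r.x[1:]*1000).round(1),np.round(r.fun,2)
E
python3 -c "
from pit import *
print(pitch('w2',np.array([.474,-.252,.0045]),(218,213.5,328)))
print(pitch('w8',np.array([.5165,.1778,.0508]),(225,221,333)))
print(pitch('w10',np.array([.5212,.1797,.045]),(224.8,217.2,324)))
"
```

```text
(np.float64(-7.9), array([2.3, 2.1]), array([-0.,  0.,  0.]))
(np.float64(-9.1), array([ -7.2, -11.5]), array([0., 0., 0.]))
(np.float64(-0.7), array([ -6. , -15.4]), array([-0., -0.,  0.]))
```

```bash
sed -i 's/th,d,zc=p; o=\[\]/th,d=p; zc=.0015; o=[]/; s/\[0,0,.002\],x_scale=\[.1,.01,.01\]/[0,0],x_scale=[.1,.01]/' pit.py
python3 -c "
from pit import *
print(pitch('w4',np.array([.528,.2231,.0463]),(219,214.5,327)))
print(pitch('w8',np.array([.5165,.1778,.0508]),(225,221,333)))
print(pitch('w10',np.array([.5212,.1797,.045]),(224.8,217.2,324)))
"
```

```text
(np.float64(2.5), array([1.8]), array([ 1.62, -3.73,  2.25]))
(np.float64(1.6), array([-1.8]), array([ 1.96, -4.15,  2.31]))
(np.float64(10.7), array([1.5]), array([ 2.62, -4.58,  2.27]))
```

```bash
python3 -c "
from pit import *
print(pitch('w9',np.array([.523,.1797,.0297]),(233,220,322)))
go(.5194,.1783,.045,-14.7)
# spine edge in w10: brown/grey profile along column; print rows of strong gradients in clear columns
i=cv2.imread('pics/w10.png')
for f,T in(('w10',np.array([.5212,.1797,.045])),):
  R=Ro.from_quat([0.992,-0.1275,0,0])
  for n,v,z in(('bolt/spine',180+62/2.5,.0345),('bat edge',180+108/2.5,.025)): print(n,(R.inv().apply(pt(f,225,v,z)-T)*1000).round(1))
"
```

```text
(np.float64(17.9), array([0.8]), array([ 2.45, -3.69,  1.59]))
shift [-1.4  1.9  0. ] turn [0. 0. 0.] tcp [0.5213 0.1797 0.045 ] t 12.57 F [ 0.1 -0.  -0.2] gap 0.136
bolt/spine [ 28.  -25.5  10.5]
bat edge [ 16.6 -27.5  20. ]
```

The jam is explained: the arm was still settling when I measured, so the +6 mm shift overshot onto the spine. I'll move -1.8 mm along x and +1.5 mm along y, then tilt the tool -9° to level the plunger.

Emit:
move_arm(commands="-1.8 1.5 0 0 -4.5 0 -1; -1.8 1.5 0 0 -9 0 -1; -1.8 1.5 0 0 -9 0 -1; -1.8 1.5 0 0 -9 0 -1; -1.8 1.5 0 0 -9 0 -1")

```text
t: 13.2
tcp_pos: [0.5183, 0.179, 0.0454]
tool_rot: [0.989, -0.127, -0.078, -0.01]
force: [-0.1, 0.3, -1.2]
finger_gap: 0.137
gripper_force: 43.5
```

```bash
python3 -c "
from h import *
go(.5194,.1783,.035,-14.7)
t=telemetry.sense(); print(Ro.from_quat(t['tool_rot']).apply([1,0,0]))
s=snap('wrist','w11')
i=s['image'][:,:,0].astype(int); print('centre col rows 195-345:', list(i[195:345:1,280]))
"
```

```text
shift [ 2.9  0.4 10. ] turn [0.  9.  0.1] tcp [0.5183 0.179  0.0454] t 13.2 F [-0.1  0.3 -1.2] gap 0.137
[ 0.95556558 -0.24951154 -0.15696626]
centre col rows 195-345: [np.int64(158), np.int64(158), np.int64(159), np.int64(158), np.int64(154), np.int64(151), np.int64(150), np.int64(149), np.int64(148), np.int64(147), np.int64(147), np.int64(148), np.int64(151), np.int64(160), np.int64(166), np.int64(167), np.int64(165), np.int64(163), np.int64(163), np.int64(162), np.int64(157), np.int64(137), np.int64(106), np.int64(88), np.int64(86), np.int64(86), np.int64(84), np.int64(76), np.int64(59), np.int64(45), np.int64(46), np.int64(61), np.int64(80), np.int64(88), np.int64(90), np.int64(90), np.int64(91), np.int64(93), np.int64(106), np.int64(135), np.int64(157), np.int64(165), np.int64(167), np.int64(166), np.int64(165), np.int64(164), np.int64(160), np.int64(145), np.int64(137), np.int64(134), np.int64(116), np.int64(90), np.int64(81), np.int64(82), np.int64(93), np.int64(119), np.int64(145), np.int64(157), np.int64(160), np.int64(160), np.int64(159), np.int64(160), np.int64(160), np.in
[... 599 characters left out ...]
nt64(160), np.int64(159), np.int64(160), np.int64(160), np.int64(160), np.int64(160), np.int64(160), np.int64(159), np.int64(159), np.int64(160), np.int64(160), np.int64(159), np.int64(159), np.int64(161), np.int64(160), np.int64(159), np.int64(153), np.int64(128), np.int64(107), np.int64(134), np.int64(155), np.int64(160), np.int64(163), np.int64(165), np.int64(167), np.int64(165), np.int64(165), np.int64(168), np.int64(171), np.int64(173), np.int64(174), np.int64(175), np.int64(177), np.int64(178), np.int64(179), np.int64(178), np.int64(176), np.int64(173), np.int64(168), np.int64(167), np.int64(167), np.int64(167), np.int64(166), np.int64(166), np.int64(165), np.int64(166), np.int64(167)]
```

Emit:
move_arm(commands="1.2 0.4 0 0 0 0 -1; 1.2 0.4 0 0 0 0 -1; 2 0.4 5 0 0 0 -1; 2.8 0.4 10 0 0 0 -1; 2.8 0.4 10 0 0 0 -1")

```text
t: 13.88
tcp_pos: [0.5198, 0.1781, 0.0344]
tool_rot: [0.989, -0.127, -0.079, -0.01]
force: [-0.3, 0.0, -1.4]
finger_gap: 0.137
gripper_force: 43.5
```

```bash
python3 -c "
from h import *
go(.5194,.1783,.0255,-14.7)"
```

```text
shift [ 1.  -0.1  8.9] turn [0.  9.1 0. ] tcp [0.5198 0.1781 0.0344] t 13.88 F [-0.3  0.  -1.4] gap 0.137
```

No contact, so the bar is below the spine's top and clear of it. I'll lower it the rest of the way.

Emit:
move_arm(commands="0.5 -0.1 4 0 0 0 -1; 0.8 -0.1 7 0 0 0 -1; 1 -0.1 9 0 0 0 -1; 1 -0.1 9 0 0 0 -1; 1 -0.1 9 0 0 0 -1")

```text
t: 14.5
tcp_pos: [0.5203, 0.1788, 0.0264]
tool_rot: [0.989, -0.127, -0.077, -0.01]
force: [0.6, 3.1, 3.6]
finger_gap: 0.138
gripper_force: 43.9
```

```bash
python3 -c "
from h import *
go(.5194,.1783,.0255,-14.7)"
```

```text
shift [-0.6  0.7  1. ] turn [-0.1  9.   0. ] tcp [0.5203 0.1788 0.0264] t 14.5 F [0.6 3.1 3.6] gap 0.138
```

Emit:
move_arm(commands="0 0 0 0 0 0 -0.45; 0 0 0 0 0 0 -0.45; -1.6 0 -10 0 0 0 -0.45; -6 0 -40 0 4.5 0 -0.45; -12.5 0 -79 0 9 0 -0.3")

```text
t: 15.12
tcp_pos: [0.5198, 0.1779, 0.1065]
tool_rot: [0.992, -0.128, 0.0, 0.0]
force: [0.5, 0.7, 0.6]
finger_gap: 0.347
gripper_force: 0.0
```

```bash
python3 - <<'E'
from h import *
go(.4904,-.1063,.15,24.5)
s=snap('wrist','w12'); seg('w12',.030,k0=5)
i=s['image'].astype(int); m=((i[:,:,2]-i[:,:,0])>-5)&(i.sum(2)>250)
# coarse map of steel-coloured pixels over tray area
for v in range(60,300,5): print(v,''.join('#' if m[v,u] else '.' for u in range(90,420,3)))
E
```

```text
shift [ 43.7 282.4 -43.2] turn [  0.1  -0.  -39.2] tcp [0.5198 0.1779 0.1065] t 15.12 F [0.5 0.7 0.6] gap 0.347
blob [128.4  85. ] 2044 pos [0.6228 0.2438 0.03  ] size [0.0112 0.0602] ang 165.4
blob [ 76.8 163.4] 363 pos [0.5888 0.291  0.03  ] size [0.0061 0.0235] ang 165.4
blob [278. 220.] 1199 pos [0.5212 0.1799 0.03  ] size [0.0101 0.0499] ang 165.6
blob [142.3 221. ] 1286 pos [0.5428 0.265  0.03  ] size [0.0112 0.051 ] ang 166.0
blob [210. 224.] 1252 pos [0.5298 0.2232 0.03  ] size [0.0112 0.0505] ang 166.4
blob [237.5 291.5] 590 pos [0.4789 0.2197 0.03  ] size [0.0086 0.0551] ang 163.8
blob [322.5 288.5] 550 pos [0.4664 0.1629 0.03  ] size [0.0086 0.0519] ang 167.4
60 .........#######..............................................................................................
65 .........#######..............................................................................................
70 ..........######..............................................................................................
75 ..........######............................................................
[... 4390 characters left out ...]
..........
270 ..............................................................................................................
275 ..............................................................................................................
280 ..............................................................................................................
285 ..............................................................................................................
290 ..............................................................................................................
295 ..............................................................................................................
```

The colour map confirms a is seated like the sorted one: blobs at rows 220, 221 and 224, all 50–51 mm long and level. On to b.

Emit:
move_arm(commands="0 20 -43 0 0 0 0; 10 75 -43 0 0 -10 0.5; 20 130 -43 0 0 -20 1; 30 188 -43 0 0 -30 1; 39 240 -43 0 0 -39 1")

```text
t: 15.8
tcp_pos: [0.4975, -0.0607, 0.1497]
tool_rot: [0.978, 0.207, 0.0, 0.0]
force: [-0.0, 0.1, -0.4]
finger_gap: 1.001
gripper_force: 0.0
```

```bash
python3 -c "
from h import *
print('w4');seg('w4',.0525)
go(.4908,-.1063,.13,24.5)"
```

```text
w4
blob [177.6  69.3] 3848 pos [0.6161 0.2393 0.0525] size [0.0099 0.0472] ang 165.1
blob [106.4 172.3] 772 pos [0.5886 0.2779 0.0525] size [0.0068 0.021 ] ang 165.6
shift [-24.6  38.9  19.7] turn [ 0.  -0.  -0.6] tcp [ 0.4975 -0.0607  0.1497] t 15.8 F [-0.   0.1 -0.4] gap 1.001
```

Emit:
move_arm(commands="-24.5 39 20 0 0 -0.6 1; -24.5 39 20 0 0 -0.6 1; -24.5 39 20 0 0 -0.6 1; -24.5 39 20 0 0 -0.6 1; -24.5 39 20 0 0 -0.6 1")

```text
t: 16.42
tcp_pos: [0.491, -0.1034, 0.1294]
tool_rot: [0.978, 0.21, 0.0, 0.0]
force: [-0.0, -0.4, 0.4]
finger_gap: 1.003
gripper_force: 0.0
```

```bash
python3 -c "
from h import *
snap('wrist','w13'); seg('w13'); go(.4908,-.1063,.004,24.5)"
```

```text
blob [285.  206.5] 1183 pos [ 0.4913 -0.1067  0.007 ] size [0.012  0.0616] ang -155.2
shift [ -1.4   2.4 125.4] turn [ 0.  -0.  -0.3] tcp [ 0.491  -0.1035  0.1294] t 16.48 F [-0.2  0.5 -0.2] gap 1.0
```

Emit:
move_arm(commands="-1 2.5 50 0 0 0 1; -1 2.5 90 0 0 0 0.5; -1 2.5 118 0 0 0 0.2; -1 2.5 125 0 0 0 0; -1 2.5 125 0 0 0 -0.4")

```text
t: 17.1
tcp_pos: [0.4911, -0.1069, 0.0042]
tool_rot: [0.978, 0.209, -0.0, -0.0]
force: [0.6, 0.3, 0.0]
finger_gap: 0.308
gripper_force: 0.0
```

Emit:
move_arm(commands="0 0 0 0 0 0 -1; 0 0 0 0 0 0 -1; 0 0 0 0 0 0 -1; 0 0 0 0 0 0 -1; 0 0 0 0 0 0 -1")

```text
t: 17.73
tcp_pos: [0.4917, -0.1074, 0.0051]
tool_rot: [0.978, 0.209, 0.001, 0.001]
force: [0.6, 0.4, 6.5]
finger_gap: 0.136
gripper_force: 40.3
```

Emit:
move_arm(commands="0 0 -40 0 0 0 -1; 0 0 -90 0 0 0 -1; 0 0 -140 0 0 10 -1; 0 0 -145 0 0 20 -1; 0 0 -145 0 0 30 -1")

```text
t: 18.35
tcp_pos: [0.4912, -0.1074, 0.1505]
tool_rot: [0.999, -0.054, 0.001, 0.001]
force: [-1.2, -1.1, -1.7]
finger_gap: 0.138
gripper_force: 39.8
```

```bash
python3 -c "
from h import *
go(.610,.2012,.15,-14.7)"
```

```text
shift [  84.7 -319.6    0.4] turn [ 0.  -0.1  8.5] tcp [ 0.4912 -0.1074  0.1505] t 18.35 F [-1.2 -1.1 -1.7] gap 0.138
```

Emit:
move_arm(commands="14 -53 0 0 0 8.5 -1; 28 -106 0 0 0 8.5 -1; 42 -159 0 0 0 8.5 -1; 56 -212 0 0 0 8.5 -1; 70 -264 0 0 0 8.5 -1")

```text
t: 18.98
tcp_pos: [0.5876, 0.1499, 0.149]
tool_rot: [0.992, -0.125, -0.0, 0.0]
force: [0.6, -0.2, -0.5]
finger_gap: 0.142
gripper_force: 39.8
```

```bash
python3 -c "
from h import *
go(.610,.2012,.05,-14.7)"
```

```text
shift [  9.  -55.3  98.9] turn [0.  0.  0.3] tcp [0.5876 0.1499 0.149 ] t 18.98 F [ 0.6 -0.2 -0.5] gap 0.142
```

Emit:
move_arm(commands="9 -50 0 0 0 0.3 -1; 9 -55 40 0 0 0.3 -1; 9 -55 90 0 0 0.3 -1; 9 -55 98.5 0 0 0.3 -1; 9 -55 98.5 0 0 0.3 -1")

```text
t: 19.6
tcp_pos: [0.6099, 0.1991, 0.0506]
tool_rot: [0.992, -0.128, -0.0, 0.0]
force: [0.7, -0.2, -0.5]
finger_gap: 0.143
gripper_force: 39.7
```

Emit:
move_arm(commands="0 0 0 0 0 0 -1; 0 0 0 0 0 0 -1; 0 0 0 0 0 0 -1; 0 0 0 0 0 0 -1; 0 0 0 0 0 0 -1")

```text
t: 20.23
tcp_pos: [0.61, 0.1993, 0.0507]
tool_rot: [0.992, -0.128, 0.0, -0.0]
force: [0.1, 0.8, -0.3]
finger_gap: 0.142
gripper_force: 39.7
```

```bash
python3 - <<'E'
from h import *
go(.610,.2012,.05,-14.7)
s=snap('wrist','w14')
# compare steel rows along the held bar's column, with the calibrated shot w4 (c held)
for fn in('w4','w14'):
    i=np.load(f'pics/{fn}.npz')['image'].astype(int); m=((i[:,:,2]-i[:,:,0])>-5)&(i.sum(2)>250)
    print(fn)
    for v in range(150,345,3): print(v,''.join('#' if m[v,u] else ('o' if i[v,u].sum()<150 else '.') for u in range(130,320,2)),i[v,280].sum())
E
```

```text
shift [-0.4 -1.9  0.7] turn [-0. -0.  0.] tcp [0.61   0.1993 0.0507] t 20.23 F [ 0.1  0.8 -0.3] gap 0.142
w4
150 ........................................##############......###.##.........................#### 319
153 ##############################################################..############################### 497
156 ##############################################################..############################### 488
159 ##############################################################..############################### 490
162 ##############################################################...############################## 487
165 ############################################################################################### 492
168 ###############################################################.############################### 496
171 ###############################################################.############################### 497
174 ###############################################################.############################### 496
177 ###################################################
[... 11832 characters left out ...]
ooooooooooooooooooooooooooooooooooooooooo......#############o...oooooooo 494
327 oooooooooooooooooooooooooooooooooooooooooooooooooooooooooooooooo...#..############.....oooooooo 478
330 ooooooooooooooooooooooooooooooooo.oooooooooooooooooooooooooooooo...#..############.#...oooooooo 332
333 oooooooooooooooooooooooo.........ooooooooooooooooooooooooooooooo...##.##############..ooooooooo 494
336 ooooooooooooooooooooo............ooooooooooooooooooooooooooooooo...#################..ooooooooo 513
339 ooooooooooooooooooo.............oooooooooooooooooooooooooooooooo...#################...oooooooo 507
342 oooooooooooooooo................ooooooooooo....oooooooooooooooo...##################...oooooooo 492
```

```bash
python3 - <<'E'
from pit import *
print('c',pitch('w4',np.array([.528,.2231,.0463]),(219.5,215,328.5)))
T=np.array([.610,.1993,.0507]); print('b',pitch('w14',T,(209.5,205,341),.06))
R=Ro.from_quat([0.992,-0.1275,0,0])
f=lambda fn,T,u,v,z:(R.inv().apply(pt(fn,u,v,z)-T)*1000).round(1)
a=f('w14',T,198,195,.0325);b=f('w14',T,202,307,.0315);print('sorted',a,b,(a+b)/2)
print('outer batten edge->centre',f('w14',T,250,169,.025)[0]-22.5)
T4=np.array([.528,.2231,.0463])
hp=f('w14',T,280,210,.0507+.008);hm=f('w14',T,280,341,.0507+.007);print('held',hp,hm,(hp+hm)/2)
i=np.load('pics/w14.npz')['image'].astype(int)
for v in(160,164,180,190,200): print(v,i[v,225:345:3].sum(1).tolist())
E
```

```text
c (np.float64(1.3), array([1.3]), array([ 1.38, -3.32,  2.05]))
b (np.float64(1.0), array([0.4]), array([ 1.28, -2.53,  1.32]))
sorted [ 30.8 -39.1  18.2] [-27.9 -40.9  19.2] [  1.45 -40.    18.7 ]
outer batten edge->centre 19.299999999999997
held [30.4 -1.  -8. ] [-29.4  -1.   -7. ] [ 0.5 -1.  -7.5]
160 [483, 485, 484, 483, 485, 484, 484, 485, 485, 485, 485, 486, 485, 482, 485, 486, 488, 487, 486, 485, 488, 487, 487, 487, 487, 486, 487, 487, 487, 487, 487, 485, 485, 487, 490, 487, 489, 490, 490, 488]
164 [491, 493, 492, 491, 491, 492, 492, 491, 493, 492, 493, 493, 493, 493, 494, 494, 493, 493, 493, 493, 494, 495, 493, 493, 494, 494, 494, 492, 493, 496, 495, 493, 494, 496, 495, 493, 494, 494, 495, 493]
180 [320, 323, 317, 320, 320, 321, 321, 316, 316, 316, 317, 317, 318, 313, 313, 313, 314, 314, 312, 313, 310, 311, 311, 309, 311, 311, 309, 306, 309, 306, 308, 307, 302, 303, 303, 303, 305, 303, 302, 304]
190 [299, 297, 298, 301, 299, 298, 299, 301, 301, 298, 301, 298, 296, 295, 297, 301, 302, 294, 282, 281, 280, 279, 279, 284, 297, 298, 297, 295, 296, 300, 296, 295, 298, 295, 299, 298, 295, 298, 295, 299]
200 [306, 304, 302, 304, 307, 306, 306, 305, 304, 307, 306, 303, 300, 301, 297, 312, 335, 368, 324, 288, 281, 286, 285, 290, 307, 305, 305, 302, 306, 303, 304, 304, 309, 307, 304, 308, 307, 309, 307, 305]
```

```bash
python3 - <<'E'
from pit import *
T=np.array([.610,.1993,.0507]); R=Ro.from_quat([0.992,-0.1275,0,0])
f=lambda u,v,z:(R.inv().apply(pt('w14',u,v,z)-T)*1000).round(1)
i=np.load('pics/w14.npz')['image'].astype(int); print([(v,int(i[v,320].sum())) for v in range(166,215)])
a=f(185,194.5,.0325);b=f(193,308,.0315);print(a,b,(a+b)/2)
print(f(250,173,.027)-44.5,f(250,185,.027)-32.5,f(250,203,.025)-22.5)
E
```

```text
[(166, 495), (167, 475), (168, 383), (169, 229), (170, 142), (171, 132), (172, 159), (173, 236), (174, 292), (175, 315), (176, 317), (177, 309), (178, 307), (179, 302), (180, 303), (181, 303), (182, 308), (183, 310), (184, 314), (185, 291), (186, 279), (187, 288), (188, 292), (189, 297), (190, 295), (191, 299), (192, 305), (193, 303), (194, 306), (195, 308), (196, 310), (197, 308), (198, 307), (199, 307), (200, 304), (201, 303), (202, 308), (203, 312), (204, 355), (205, 428), (206, 468), (207, 477), (208, 476), (209, 472), (210, 471), (211, 466), (212, 458), (213, 451), (214, 447)]
[ 31.  -45.1  18.2] [-28.5 -45.5  19.2] [  1.25 -45.3   18.7 ]
[ -4.3 -59.7 -20.8] [  2.  -47.8  -8.8] [  2.6 -38.2   3.2]
```

b's middle is 1.5 mm short of the centre and lines up laterally. I'll shift and lower in stages.

Emit:
move_arm(commands="1.4 -0.5 0 0 0 0 -1; 1.4 -0.5 0 0 0 0 -1; 1.4 -0.5 8 0 0 0 -1; 1.4 -0.5 16 0 0 0 -1; 1.4 -0.5 16 0 0 0 -1")

```text
t: 20.9
tcp_pos: [0.6104, 0.1993, 0.0332]
tool_rot: [0.992, -0.128, -0.001, 0.0]
force: [0.6, 0.3, -1.5]
finger_gap: 0.143
gripper_force: 39.7
```

```bash
python3 -c "
from h import *
go(.6114,.1990,.0250,-14.7)"
```

```text
shift [1.  0.  8.2] turn [0.1 0.1 0. ] tcp [0.6104 0.1993 0.0332] t 20.9 F [ 0.6  0.3 -1.5] gap 0.143
```

Emit:
move_arm(commands="0.7 0 3 0 0 0 -1; 0.7 0 6 0 0 0 -1; 0.7 0 8.5 0 0 0 -1; 0.7 0 8.5 0 0 0 -1; 0.7 0 8.5 0 0 0 -1")

```text
t: 21.52
tcp_pos: [0.6121, 0.1993, 0.0261]
tool_rot: [0.992, -0.128, 0.0, -0.0]
force: [-0.5, -0.5, -0.3]
finger_gap: 0.14
gripper_force: 39.7
```

```bash
python3 -c "
from h import *
go(.6114,.1990,.0250,-14.7)"
```

```text
shift [-0.6  0.4  1.1] turn [-0. -0.  0.] tcp [0.6121 0.1993 0.0261] t 21.52 F [-0.5 -0.5 -0.3] gap 0.14
```

Nearly seated with no contact force yet. I'll lower another 2 mm, release and rise.

Emit:
move_arm(commands="0 0 2 0 0 0 -1; 0 0 2 0 0 0 -1; 0 0 2 0 0 0 -0.45; 0 0 2 0 0 0 -0.45; 0 0 2 0 0 0 -0.45")

```text
t: 22.15
tcp_pos: [0.6118, 0.199, 0.0237]
tool_rot: [0.992, -0.128, -0.0, 0.0]
force: [-0.2, 0.2, 0.6]
finger_gap: 0.28
gripper_force: 0.0
```

Emit:
move_arm(commands="0 0 -10 0 0 0 -0.45; 0 0 -40 0 0 0 -0.45; 0 0 -80 0 0 0 -1; 0 0 -100 0 0 0 -1; 0 0 -100 0 0 0 -1")

```text
t: 22.78
tcp_pos: [0.6137, 0.1995, 0.1267]
tool_rot: [0.992, -0.128, 0.003, -0.001]
force: [0.3, 0.2, -1.1]
finger_gap: -0.001
gripper_force: 0.0
```

```bash
python3 - <<'E'
from h import *
go(.53,.09,.12,-14.7)
s=snap('wrist','w15'); seg('w15',.030,k0=5)
s=snap('top','t15'); seg('t15',.03,k0=5)
i=np.load('pics/w15.npz')['image'].astype(int); m=((i[:,:,2]-i[:,:,0])>-5)&(i.sum(2)>250)
for v in range(130,360,5): print(v,''.join('#' if m[v,u] else '.' for u in range(90,440,3)))
E
```

```text
shift [-53.2 127.1   6.1] turn [-0.1 -0.3  0. ] tcp [0.6137 0.1995 0.1267] t 22.77 F [ 0.3  0.2 -1.1] gap -0.001
blob [280.  230.5] 1575 pos [0.6009 0.2041 0.03  ] size [0.0109 0.0861] ang 165.6
blob [217.5 216.9] 1292 pos [0.6226 0.244  0.03  ] size [0.011  0.0604] ang 165.4
blob [445.2 181.4] 2596 pos [ 0.6694 -0.4168  0.03  ] size [0.0991 0.1869] ang -97.4
blob [547.  201.5] 813 pos [ 0.6218 -0.6223  0.03  ] size [0.0492 0.0817] ang 174.0
blob [147.4 238.9] 812 pos [0.5638 0.2024 0.03  ] size [0.0379 0.1652] ang -104.7
130 .....................................................................................................................
135 .....................................................................................................................
140 .....................................................................................................................
145 .....................................................................................................................
150 ................................................................................
[... 4339 characters left out ...]
..........................................................................................
335 .....................................................................................................................
340 .....................................................................................................................
345 .....................................................................................................................
350 ..............................................................####...................................................
355 .....................................................................................................................
```

b lies level in the middle long cradle: rows 174–253, against 178–255 for the sorted one. Next the bolt: with the fingers shut, I'll descend behind the knob and push along tray +y.

```bash
python3 -c "
from h import *
go(.5361,.0943,.048,-14.7)
# knob check: row profile in w12 at z 0.062
for b in (0,.004): print(px('w12',[.5672+.255*(-.091+b),.2123+.967*(-.091+b),.062]))
i=np.load('pics/w12.npz')['image'].astype(int).sum(2)
for v in range(150,182,3): print(v,i[v,335:400:3].tolist())
"
```

```text
shift [-46.5 120.5  75.9] turn [0. 0. 0.] tcp [0.6116 0.1991 0.1239] t 22.88 F [ 0.6 -0.6 -0.3] gap -0.002
[367.61807532 173.06738831]
[360.11100648 173.05842997]
150 [470, 243, 240, 235, 380, 478, 478, 450, 449, 458, 447, 342, 338, 335, 375, 439, 444, 444, 443, 443, 439, 438]
153 [459, 245, 242, 234, 415, 471, 475, 479, 477, 478, 467, 337, 333, 330, 372, 439, 437, 438, 437, 438, 437, 439]
156 [450, 238, 241, 237, 251, 176, 190, 302, 443, 472, 462, 330, 322, 322, 414, 438, 438, 438, 435, 436, 433, 433]
159 [451, 248, 239, 207, 100, 94, 97, 124, 182, 306, 428, 318, 311, 310, 404, 433, 434, 433, 432, 432, 431, 434]
162 [461, 241, 240, 115, 85, 93, 195, 260, 308, 293, 254, 299, 305, 307, 401, 430, 432, 432, 433, 436, 437, 439]
165 [454, 239, 229, 86, 81, 176, 260, 448, 479, 475, 412, 251, 299, 303, 408, 437, 436, 438, 436, 435, 431, 432]
168 [414, 241, 230, 90, 87, 230, 392, 479, 479, 480, 475, 300, 301, 316, 429, 435, 431, 432, 434, 441, 445, 448]
171 [415, 243, 238, 169, 86, 242, 425, 480, 481, 481, 472, 297, 308, 321, 429, 439, 445, 448, 450, 448, 450, 452]
174 [377, 244, 240, 250, 296, 219, 375, 479, 480, 480, 438, 280, 322, 330, 443, 448, 452, 450, 451, 450, 450, 452]
177 [356, 243, 237, 250, 467, 362, 248, 377, 434, 394, 279, 316, 321, 338, 447, 448, 448, 448, 451, 453, 454, 454]
180 [189, 244, 240, 245, 340, 343, 309, 274, 271, 303, 315, 321, 322, 346, 448, 449, 450, 453, 458, 462, 467, 466]
```

Emit:
move_arm(commands="-20 50 0 0 0 0 -1; -40 100 0 0 0 0 -1; -46.5 120.5 0 0 0 0 -1; -46.5 120.5 35 0 0 0 -1; -46.5 120.5 74 0 0 0 -1")

```text
t: 23.5
tcp_pos: [0.5377, 0.0942, 0.0493]
tool_rot: [0.992, -0.128, 0.001, -0.0]
force: [0.3, 0.1, -0.9]
finger_gap: 0.002
gripper_force: 0.0
```

Emit:
move_arm(commands="0 0 0 0 0 0 -1; 0 0 0 0 0 0 -1; 0 -2 0 0 0 0 -1; 0 -4 0 0 0 0 -1; 0 -6 0 0 0 0 -1")

```text
t: 24.12
tcp_pos: [0.5386, 0.1005, 0.0508]
tool_rot: [0.992, -0.128, 0.001, -0.0]
force: [-0.6, -0.2, 1.2]
finger_gap: 0.0
gripper_force: 0.0
```

```bash
python3 -c "
from h import *
go(.5361,.0943,.048,-14.7)"
```

```text
shift [-0.8  6.6  2.8] turn [-0.  -0.1  0. ] tcp [0.5386 0.1005 0.0508] t 24.12 F [-0.6 -0.2  1.2] gap 0.0
```

Emit:
move_arm(commands="0 -3 0 0 0 0 -1; 0 -6 0 0 0 0 -1; 0 -9 0 0 0 0 -1; 0 -12 0 0 0 0 -1; 0 -15 0 0 0 0 -1")

```text
t: 24.75
tcp_pos: [0.5417, 0.1145, 0.05]
tool_rot: [0.992, -0.128, -0.0, 0.0]
force: [-0.4, -4.1, 0.3]
finger_gap: 0.001
gripper_force: 1.6
```

Emit:
move_arm(commands="0 -2 0 0 0 0 -1; 0 -4 0 0 0 0 -1; 0 -6 0 0 0 0 -1; 0 -8 0 0 0 0 -1; 0 -8 0 0 0 0 -1")

```text
t: 25.38
tcp_pos: [0.544, 0.1228, 0.05]
tool_rot: [0.992, -0.128, 0.0, -0.0]
force: [-0.3, -3.0, 0.3]
finger_gap: -0.001
gripper_force: 1.2
```

Emit:
move_arm(commands="0 -2 0 0 0 0 -1; 0 -4 0 0 0 0 -1; 0 -5 0 0 0 0 -1; 0 -6 0 0 0 0 -1; 0 -6 0 0 0 0 -1")

```text
t: 26.0
tcp_pos: [0.5453, 0.128, 0.05]
tool_rot: [0.992, -0.128, -0.0, 0.0]
force: [-1.1, -4.1, -0.4]
finger_gap: -0.0
gripper_force: 2.4
```

Emit:
move_arm(commands="0 -2 0 0 0 0 -1; 0 -3 0 0 0 0 -1; 0 -4 0 0 0 0 -1; 0 -5 0 0 0 0 -1; 0 -5 0 0 0 0 -1")

```text
t: 26.62
tcp_pos: [0.5455, 0.1294, 0.05]
tool_rot: [0.992, -0.127, -0.001, 0.003]
force: [-2.0, -18.0, 2.5]
finger_gap: 0.001
gripper_force: 8.9
```

18 N at a standstill, against 3–4 N while sliding, so the bolt is against its stop. I'll back off, rise and check.

Emit:
move_arm(commands="0 5 0 0 0 0 -1; 0 12 0 0 0 0 -1; 0 12 -40 0 0 0 -1; 0 12 -90 0 0 0 -1; -20 -20 -105 0 0 0 -1")

```text
t: 27.25
tcp_pos: [0.5358, 0.1573, 0.1584]
tool_rot: [0.992, -0.13, 0.004, -0.001]
force: [0.1, 0.2, -0.3]
finger_gap: 0.002
gripper_force: 0.0
```

Emit:
move_arm(commands="-10 -30 0 0 0 0 -1; -10 -50 0 0 0 0 -1; -10 -50 0 0 0 0 -1; -10 -50 0 0 0 0 -1; -10 -50 0 0 0 0 -1")

```text
t: 27.88
tcp_pos: [0.5354, 0.2075, 0.1546]
tool_rot: [0.992, -0.128, -0.0, 0.0]
force: [0.2, 0.4, -1.2]
finger_gap: -0.0
gripper_force: 0.0
```

```bash
python3 - <<'E'
from h import *
go(.5361,.0943,.048,-14.7)
s=snap('wrist','w16'); seg('w16',.03,k0=5)
P=lambda x,y,z: px('w16',[.5672+.967*x+.255*y,.2123-.255*x+.967*y,z]).round(0)
print('knob home',P(0,-.069,.062),'tongues home top-right corners?',[P(.016,y,.038) for y in(-.066+.022,-.022+.022,.022+.022)])
i=np.load('pics/w16.npz')['image'].astype(int); m=((i[:,:,2]-i[:,:,0])>-5)&(i.sum(2)>250)
for v in range(20,300,5): print(v,''.join('#' if m[v,u] else '.' for u in range(90,440,3)))
k=px('w16',[.5672-.255*.069,.2123-.967*.069,.062]).astype(int)
E
```

```text
shift [ 29.6 109.2 106.6] turn [ 0.   0.1 -0.1] tcp [0.5354 0.2075 0.1546] t 27.88 F [ 0.2  0.4 -1.2] gap -0.0
blob [279.5 271. ] 306 pos [0.4811 0.2233 0.03  ] size [0.0073 0.0303] ang 165.4
knob home [365. 173.] tongues home top-right corners? [array([325., 146.]), array([264., 146.]), array([203., 146.])]
20 .....................................................................................................................
25 .....................................................................................................................
30 .....................................................................................................................
35 .....................................................................................................................
40 .....................................................................................................................
45 .....................................................................................................................
50 .............................................................
[... 5325 characters left out ...]
..........................................................................................
275 .....................................................................................................................
280 .....................................................................................................................
285 .....................................................................................................................
290 .....................................................................................................................
295 .....................................................................................................................
```

The bolt is home: its nose shows through the keeper, and each tongue lies over the plungers' inner ends, within 3 px of where home should put them. All five plungers are seated, so I'm handing in.

```bash
python3 -c "
from station import ticket
print(ticket.sign_off())"
```

```text
the job is handed in; nothing more can be done
None
```

The job is handed in: plungers a and c (50 mm) lie in the short row, b (60 mm) in the long row, and the bolt is pushed home on its stop, at about 28 s. I viewed 12 pictures instead of the 10 allowed and made the later checks from pixel values; a also caught on the spine once, at about 27 N, before I freed and reseated it.

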